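# Take the pinch-release dust plug out of a model engine

## Robot

A 6-joint arm with a two-finger parallel gripper is mounted at the origin on the work surface. World frame = base frame: x ahead of the robot, y to its left, z up, the work surface at z = 0. Lengths are in m, angles in rad, forces in N, time in s.
With the tool pointing down it reaches from about 0.375 to 0.9 m from the base axis. Payload 3.1 kg.
Tool frame: the origin (TCP) lies at the very end of the fingers, on their centre line; the grasp point (between the pads) lies 19 mm behind it; z points along the fingers, y is the direction in which the jaws open and shut (so a half turn about z gives the same grasp; the last joint's range is limited). The gripper opens to 87 mm and grips with 3 to 60 N. Pads are 19 mm wide; open, the fingers measure 117 mm over their backs; the gripper's body (75 mm by 190 mm) begins 51 mm behind the grasp point.
Start: joints at [1.157, 0.527, 1.433, -0, 1.181, -0.178], TCP at [0.145, 0.608, 0.223] pointing down, gripper open.
Joint ranges: [-3.08, 3.08], [-0.75, 2.2], [0.22, 2.44], [-1.43, 4.57], [0, 2.65], [-2.85, 2.85]. Speed limits (rad/s): [2.79, 2.79, 3.14, 3.14, 3.14, 3.14].

## Interface

Orientations are given as a unit quaternion [x, y, z, w].
In Python, from rig import robot gives the robot as it stands.
- The arm moves only by the tool arm_command, never from a script. Its argument "targets" is a list of rows, each a list of 5 numbers: the shift along the tool's x, y, z in cm, then the turn about the tool's z in rad, then the finger opening in cm, from 0 to 8.7. In form: [[dx, dy, dz, spin, hand], ...]. A call has 1 to 5 rows; each row is the pose to reach, as a shift and turn from the pose commanded when the call began, along the tool's axes at that moment; what a row does not reach only later rows make up. A row lasts 1/8 s, in which the tool goes at most 62.5 mm and 10.7 degrees, less where a joint would pass 70% of its speed; a pose out of reach is approached as far as the arm can. A call with a gripper value outside its range is refused whole. The fingers move at their own pace and stop on an object; "newtons" is the grip in N (left out, the last holds). Time passes only in rows, so rows that repeat a pose let the fingers close. It gives the time, the measured TCP pose, the force and the opening at its end, in the units of the state.
- robot.get_obs(): the state, without advancing time (a new reading comes with each control period).
- robot.camera(name): name is "scene" or "top" or "wrist"; returns (picture, depth): 400x640x3 uint8, red, green, blue; 400x640 float32, m along the optical axis (not along the pixel's ray), 0 where there is no reading.
- robot.camera_model(name): a dict with "mtx" (3x3 intrinsics, pixels), "k1" (the pictures are not rectified: a ray, as slopes to the right and down, at radius r is drawn at 1 + k1 r^2 times it, then the intrinsics apply), "extrinsics" (4x4, takes a point from world to camera coordinates). Camera axes: x right, y up, looking along -z (the intrinsics and any distortion apply to the point x, -y, -z); pixel columns grow to the right and rows downward; lengths in m; the calibration is good to about 2 mm. A picture is of the moment at which its call begins: read the wrist's pose just before it. camera_model takes no time and is no camera call; for the wrist camera it gives the pose at the moment of the call.
- robot.hand_in(): hands the job in, once; it reports no verdict.
The state is a dict: "time": time; "q": joint angles; "joint_velocities": joint speeds; "joint_torque": joint torques, N m; "position": TCP position; "tool_rot": TCP orientation; "ft_force": force on the tool from outside, world axes, zero at the start; "moment": the same for the moment, N m; "grip_width": finger opening in m.
Only numpy, scipy, OpenCV 4.12 (cv2) and the standard library are available. Lean on these libraries where they do the work, as an engineer would, in place of code of your own. Each camera call takes 0.05 s, during which the arm holds its last target.

## Task

One of the two model engines on wooden boards has its cylinder closed by a dust plug with two opposed spring buttons; the other has a plain round plug, which stays. Pinch the two buttons together to free the catch, lift the plug straight out of the cylinder, and stand it upright on its feet inside the open red-lined box tray, setting it down before you let go.

Things in the scene. Friction and masses are not known exactly. Their poses are not given: they have to be found in the camera images.
- plug_grip (a point): Dust plug (120 g): aluminium block 30 x 36 mm, 40 mm tall, on a round 56 mm flange, on top of one engine's cylinder, a black ribbed button on two opposite sides. Point: its centre, midway between the buttons, 12 mm below its top, 34 mm above the flange's underside and the cylinder's top, 51 mm above the ends of its four feet, which reach 17 mm into the bore. z up; y: line through both buttons.
- button_left (a joint): Inward travel (m) of the button on the plug's +y side: 0 out, 0.009 fully in; spring 1.5 N at rest, 6 N fully in. Face 22 mm wide, 20 mm tall, centred level with plug_grip. Over both buttons: 58 mm at rest, 40 mm pinched. Its catch, hooked outwards under the cylinder's lip, is free from about 0.005; the plug comes out only when both are.
- button_right (a joint): The same for the button on the plug's -y side. Both engines are fixed, cylinder tops 125 mm above the table, 66 mm across (78 mm over the fins); the other engine's plug is a plain round knob 40 mm across, without buttons.
- tray_in (a point): Shallow open box tray, black walls, red floor, fixed: 180 mm (its x) by 150 mm (its y) outside, walls 4 mm thick and 30 mm tall. Point: centre of its inner floor, 4 mm above the table. z up.

How it is judged:
By the outcome, as a careful person would: the job done as asked, in the order asked, and still so for the second after the job is handed in, with the robot touching nothing.
It also fails if it takes over 45 s, if anything falls off the work surface, if the arm or the gripper's body presses on something with over 40 N, if the wrist force passes 120 N, or if a joint passes its speed limit or range.

## Working session

There is one attempt and no reset: what is moved stays moved. The work goes in short steps, Python scripts to look and compute and a tool call to move; the robot and the scene stay as the last step left them, time stands still between calls to the robot, and variables do not carry over. Pictures are saved under pics/ and viewed, and the job is handed in when it is done.

Besides the shell and the picture viewer there is one more tool, called after "Request:" in YAML: its name, and indented under it one key for each argument. arm_command: Moves the arm, as the interface text tells. Its arguments: {"type":"object","properties":{"targets":{"type":"array","items":{"type":"array","items":{"type":"number"}}},"newtons":{"type":"number"}},"required":["targets"]}

```bash
mkdir -p pics; cat > h.py <<'E'
import numpy as np, cv2
from rig import robot
def snap(n,f):
    m=robot.camera_model(n); p,d=robot.camera(n)
    np.savez('pics/'+f+'.npz',p=p,d=d,mtx=m['mtx'],k1=m['k1'],E=m['extrinsics'])
    cv2.imwrite('pics/'+f+'.png',p[:,:,::-1]); return p,d,m
def load(f): 
    z=np.load('pics/'+f+'.npz'); return z['p'],z['d'],dict(mtx=z['mtx'],k1=float(z['k1']),extrinsics=z['E'])
def ray(m,uv):
    uv=np.asarray(uv,float).reshape(-1,1,2)
    s=cv2.undistortPoints(uv,np.array(m['mtx']),np.array([m['k1'],0,0,0.]))[:,0]
    E=np.array(m['extrinsics']); R=E[:3,:3]; c=-R.T@E[:3,3]
    d=np.c_[s[:,0],-s[:,1],-np.ones(len(s))]@R
    return c,d
def onz(m,uv,z):
    c,d=ray(m,uv); return c+d*((z-c[2])/d[:,2])[:,None]
def bydepth(m,uv,dep):
    c,d=ray(m,uv); return c+d*np.asarray(dep).reshape(-1,1)
E
python3 - <<'E'
from h import *
o=robot.get_obs(); print(o['time'],o['position'],o['tool_rot'],o['grip_width'])
snap('top','t0');snap('scene','s0');p,d,m=snap('wrist','w0')
for n in('top','scene','wrist'):
    m=robot.camera_model(n);c,_=ray(m,[320,200]);print(n,c,m['k1'],np.array(m['mtx']).round(1).tolist())
E
```

```text
0.0 [0.1450656  0.60718384 0.22158855] [ 1.17141537e-01  9.93114660e-01 -1.01750111e-03 -3.11967108e-04] 0.08726174372147388
top [ 0.34275785 -0.00529106  1.19642484] -0.020591275606121843 [[440.0, 0.0, 326.4], [0.0, 440.0, 201.2], [0.0, 0.0, 1.0]]
scene [0.86232564 0.30445717 0.84601257] 0.017291488156629457 [[387.7, 0.0, 320.0], [0.0, 387.7, 202.2], [0.0, 0.0, 1.0]]
wrist [0.07996592 0.6237985  0.38372578] -0.03602738516344387 [[315.8, 0.0, 317.1], [0.0, 315.8, 207.7], [0.0, 0.0, 1.0]]
```

View pics/t0.png

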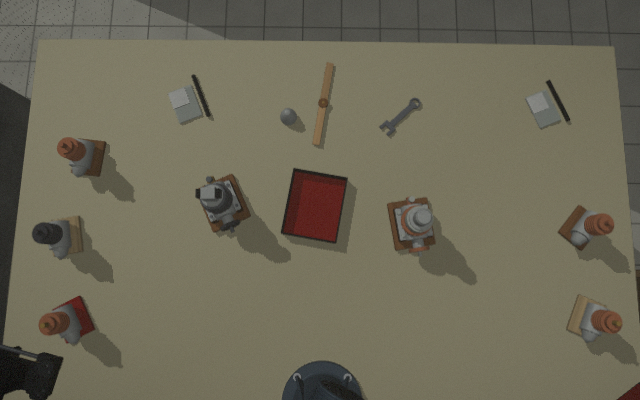

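View pics/s0.png

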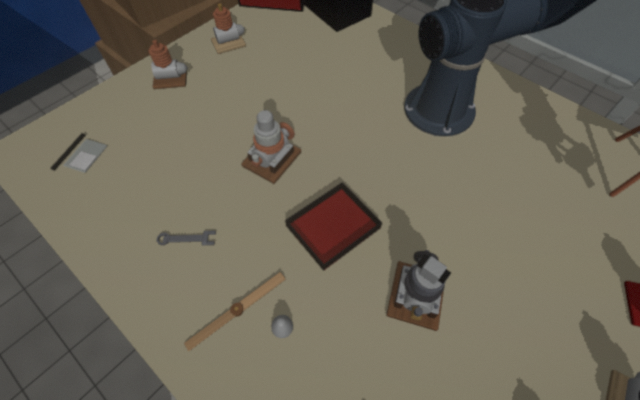

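View pics/w0.png

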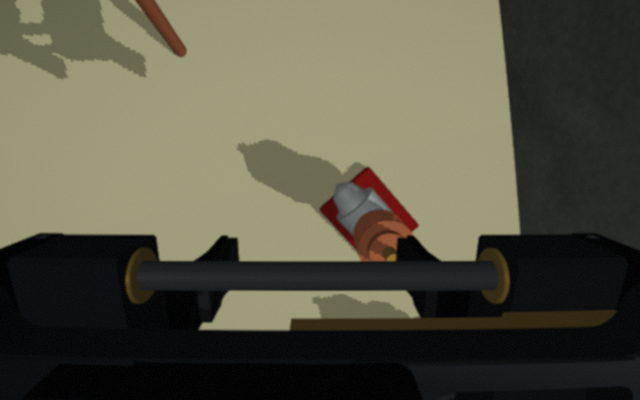

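The top view shows the button plug at about (210,193) on the left engine. The right engine at (422,215) has the plain knob, and the red tray is near (315,205). I'll zoom in and measure.

```bash
python3 - <<'E'
from h import *
p,d,m=load('t0')
a=cv2.resize(p[155:245,180:270],None,fx=6,fy=6,interpolation=cv2.INTER_CUBIC)
p2,d2,m2=load('s0')
b=cv2.resize(p2[240:335,380:470],None,fx=6,fy=6,interpolation=cv2.INTER_CUBIC)
cv2.imwrite('pics/z.png',cv2.resize(np.hstack([a,cv2.resize(b,(540,540))]),(800,400))[:,:,::-1])
# top plane pixels of plug: height by depth
P=bydepth(m,np.stack(np.meshgrid(np.arange(640),np.arange(400)),-1).reshape(-1,2),d.ravel()).reshape(400,640,3)
print(P[185:203:2,196:230:3,2].round(3))
s=(P[:,:,2]>0.160)&(d>0); s[:, :180]=0; s[:,240:]=0
s[300:]=0
print(s.sum(),P[s].mean(0),P[s].min(0),P[s].max(0))
# tray
h=cv2.cvtColor(p,cv2.COLOR_RGB2HSV)
red=((h[...,0]<8)|(h[...,0]>172))&(h[...,1]>170)&(h[...,2]>60); red[:,:270]=0; red[:,360:]=0; red[260:]=0
r=cv2.minAreaRect(np.argwhere(red)[:,::-1].astype(np.float32)); print(r)
print(onz(m,cv2.boxPoints(r),0.004).round(4))
s=(P[:,:,2]>0.022)&(P[:,:,2]<0.04); s[:,:270]=0; s[:,360:]=0; s[260:]=0
r=cv2.minAreaRect(np.argwhere(s)[:,::-1].astype(np.float32)); q=onz(m,cv2.boxPoints(r),0.034);print(r,q.round(4),q.mean(0))
E
```

```text
[[ 0.001  0.001 -0.004  0.019  0.13   0.133  0.132  0.125  0.092  0.09
   0.055  0.046]
 [ 0.002  0.001  0.172  0.168  0.17   0.172  0.168  0.132  0.126  0.091
   0.09   0.047]
 [ 0.169  0.171  0.173  0.169  0.172  0.17   0.174  0.171  0.168  0.125
   0.09   0.048]
 [ 0.168  0.17   0.17   0.172  0.173  0.17   0.171  0.169  0.167  0.125
   0.097  0.085]
 [ 0.167  0.167  0.172  0.171  0.169  0.173  0.172  0.166  0.163  0.127
   0.105  0.088]
 [ 0.171  0.17   0.17   0.17   0.172  0.169  0.168  0.169  0.167  0.123
   0.116  0.092]
 [ 0.17   0.166  0.17   0.174  0.17   0.171  0.17   0.165  0.167  0.123
   0.118  0.093]
 [-0.001  0.014  0.172  0.169  0.169  0.167  0.165  0.146  0.13   0.124
   0.111  0.092]
 [ 0.003  0.004  0.134  0.14   0.142  0.14   0.138  0.133  0.131  0.127
   0.107  0.089]]
292 [0.5139984  0.27469843 0.16993634] [0.49939014 0.24573371 0.16068472] [0.52931165 0.3057636  0.17545969]
((314.6455383300781, 206.36105346679688), (51.64293670654297, 60.25009536743164), 10.784297943115234)
[[ 0.4399  0.1079  0.004 ]
 [ 0.6044  0.0813  0.004 ]
 [ 0.579  -0.0594  0.004 ]
 [ 0.4156 -0.03    0.004 ]]
((314.0, 175.5), (135.0, 66.0), 90.0) [[ 0.7778  0.1219  0.034 ]
 [ 0.7804 -0.0605  0.034 ]
 [ 0.4084 -0.0627  0.034 ]
 [ 0.406   0.1112  0.034 ]] [0.59313634 0.02748876 0.034     ]
```

View pics/z.png

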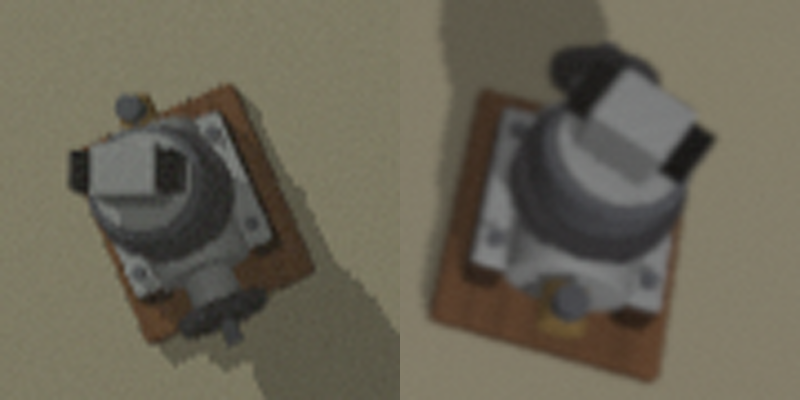

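```bash
cat >> h.py <<'E'
from scipy.spatial.transform import Rotation as Ro
def plan(target,yawdir,o=None):
    """target TCP world, yawdir: world xy dir for tool y (either sign)"""
    o=o or robot.get_obs(); R=Ro.from_quat(o['tool_rot']).as_matrix()
    dl=R.T@(np.array(target)-o['position'])*100
    t=R.T@np.r_[yawdir,0]; sp=np.arctan2(t[1],t[0])-np.pi/2; sp=(sp+np.pi/2)%np.pi-np.pi/2
    print('pos',o['position'].round(4),'shift cm',dl.round(2),'spin',round(sp,3),'q6',o['q'][5].round(3),'toolx',R[:,0].round(3),'tooly',R[:,1].round(3))
E
python3 - <<'E'
from h import *
p,d,m=load('t0')
g=np.stack(np.meshgrid(np.arange(640),np.arange(400)),-1).reshape(-1,2)
P=bydepth(m,g,d.ravel()).reshape(400,640,3)
s=(P[:,:,2]>0.162)&(d>0); s[:,:180]=0; s[:,240:]=0;s[300:]=0
w=onz(m,np.argwhere(s)[:,::-1],0.170)
r=cv2.minAreaRect((w[:,:2]*1000).astype(np.float32));print(r)
C=np.cov(w[:,:2].T);e,v=np.linalg.eigh(C);print(w.mean(0),v[:,1],np.degrees(np.arctan2(*v[:,1])))
plan([0.514,0.2745,0.222],v[:,1])
E
```

```text
((514.258056640625, 274.79925537109375), (28.8234920501709, 59.55935287475586), 0.7756298780441284)
[0.51408025 0.27468119 0.17      ] [-0.02249644  0.99974692] -1.2890597579373066
pos [0.1451 0.6073 0.2218] shift cm [-4.362e+01 -2.379e+01  1.000e-02] spin -0.257 q6 -0.178 toolx [-0.973  0.233  0.   ] tooly [ 0.233  0.973 -0.002]
```

Request:
arm_command:
  targets:
    - [-5,-2.3,0,-0.05,8.7]
    - [-10.5,-4.8,0,-0.1,8.7]
    - [-16,-7.2,0,-0.15,8.7]
    - [-21.5,-9.7,0,-0.2,8.7]
    - [-27,-12.2,0,-0.257,8.7]
  newtons: 20

```text
time: 0.78
position: [0.3808, 0.425, 0.2224]
tool_rot: [-0.012, 1.0, -0.0, -0.0]
ft_force: [0.8, 0.1, -0.3]
grip_width: 0.0874
```

```bash
python3 - <<'E'
from h import *
plan([0.574,0.2745,0.222],[-0.0225,1])
E
```

```text
pos [0.3808 0.425  0.2224] shift cm [-18.95 -15.52   0.03] spin 0.002 q6 -0.951 toolx [-1.    -0.024  0.   ] tooly [-0.024  1.    -0.   ]
```

Request:
arm_command:
  targets:
    - [-4.5,-3.7,0,0,8.7]
    - [-9.5,-7.8,0,0,8.7]
    - [-14.3,-11.7,0,0,8.7]
    - [-18.95,-15.5,0,0,8.7]
    - [-18.95,-15.5,0,0,8.7]

```text
time: 1.4
position: [0.5765, 0.2721, 0.222]
tool_rot: [-0.008, 1.0, -0.0, 0.001]
ft_force: [0.1, 0.5, 0.7]
grip_width: 0.0873
```

```bash
python3 - <<'E'
from h import *
o=robot.get_obs(); print(o['position'],o['joint_velocities'].round(3) if hasattr(o['joint_velocities'],'round') else o['joint_velocities'])
snap('wrist','w1')
E
```

```text
[0.57645695 0.27212358 0.22204413] [ 0.068 -0.026  0.067  0.046  0.03   0.02 ]
```

View pics/w1.png

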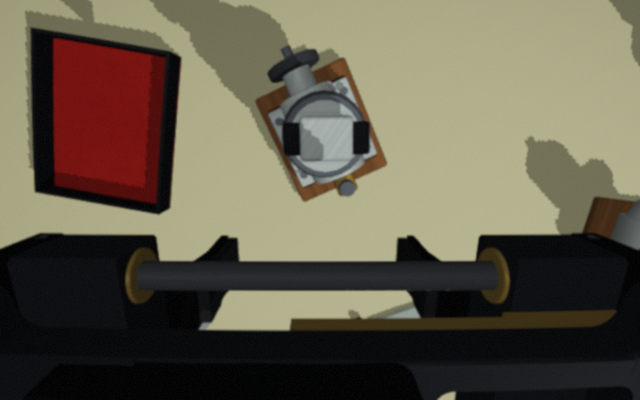

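The plug shows clearly at (326,138), with buttons at (291,138) and (361,137). The tray is visible at the left.

```bash
python3 - <<'E'
from h import *
print(robot.get_obs()['position'])
p,d,m=snap('wrist','w2')
P=bydepth(m,np.stack(np.meshgrid(np.arange(640),np.arange(400)),-1).reshape(-1,2),d.ravel()).reshape(400,640,3)
g=cv2.cvtColor(p,cv2.COLOR_RGB2GRAY)
s=((P[:,:,2]>0.163)&(P[:,:,2]<0.178)&(d>0)); s[220:]=0;s[:,:260]=0;s[:,400:]=0
yx=np.argwhere(s); w=onz(m,yx[:,::-1],0.170); print(s.sum(), yx.min(0),yx.max(0))
print(cv2.minAreaRect((w[:,:2]*1000).astype(np.float32)))
C=np.cov(w[:,:2].T);e,v=np.linalg.eigh(C);print('depth', w.mean(0),v[:,1],np.median(P[s][:,2]))
# buttons: dark blobs
dk=(g<45).astype(np.uint8); dk[:100]=0;dk[170:]=0;dk[:,:270]=0;dk[:,385:]=0
n,l,st,c=cv2.connectedComponentsWithStats(cv2.morphologyEx(dk,cv2.MORPH_OPEN,np.ones((5,5))))
print(st,c)
idx=[i for i in range(1,n) if st[i,4]>150]
for i in idx:
    q=onz(m,np.argwhere(l==i)[:,::-1],0.169); print(cv2.minAreaRect((q[:,:2]*1000).astype(np.float32)),q.mean(0))
B=onz(m,[c[i] for i in idx],0.169); print(B.mean(0),B[0]-B[1])
# bright top
br=((g>130)&s).astype(np.uint8)
k=onz(m,np.argwhere(br)[:,::-1],0.171);print('bright',cv2.minAreaRect((k[:,:2]*1000).astype(np.float32)))
# tray outer rim by dark+red
h=cv2.cvtColor(p,cv2.COLOR_RGB2HSV)
red=(((h[...,0]<8)|(h[...,0]>172))&(h[...,1]>170)).astype(np.uint8); red[225:]=0; red[:,200:]=0
cs,_=cv2.findContours(red,0,2); cc=max(cs,key=cv2.contourArea); r=cv2.minAreaRect(cc)
ap=cv2.approxPolyDP(cc,5,True)[:,0]; q=onz(m,ap,0.004);print('tray',ap.tolist(),q.round(4),q.mean(0))
E
```

```text
[0.57379774 0.27381034 0.22184986]
3486 [119 280] [164 367]
((516.6500244140625, 277.2783203125), (29.402267456054688, 57.524662017822266), 1.1292656660079956)
depth [0.51657617 0.27732698 0.17      ] [-0.03367972  0.99943268] 0.17001500286574403
[[     0      0    640    400 255021]
 [   281    126     16     34    517]
 [   351    126     16     32    462]] [[319.4927555  199.72045832]
 [288.36363636 142.655706  ]
 [358.34199134 141.41991342]]
((517.7059936523438, 254.0413818359375), (21.741825103759766, 10.118635177612305), 0.17314603924751282) [0.51768448 0.25399656 0.169     ]
((516.1041259765625, 300.8076477050781), (20.43868637084961, 9.981466293334961), 2.511622905731201) [0.51597816 0.30071856 0.169     ]
[0.5167921  0.27735681 0.169     ] [ 0.00170366 -0.0467202   0.        ]
bright ((517.3953247070312, 279.219482421875), (29.417255401611328, 32.54656219482422), 5.152196407318115)
tray [[52, 40], [53, 187], [153, 206], [163, 59]] [[ 0.4146 -0.0282  0.004 ]
 [ 0.5841 -0.0566  0.004 ]
 [ 0.6063  0.0695  0.004 ]
 [ 0.4353  0.0985  0.004 ]] [0.5100783  0.02077689 0.004     ]
```

```bash
python3 - <<'E'
from h import *
p,d,m=load('s0')
P=bydepth(m,np.stack(np.meshgrid(np.arange(640),np.arange(400)),-1).reshape(-1,2),d.ravel()).reshape(400,640,3)
s=((P[:,:,2]>0.163)&(P[:,:,2]<0.178)&(abs(P[:,:,0]-.515)<.06)&(abs(P[:,:,1]-.276)<.06))
w=onz(m,np.argwhere(s)[:,::-1],0.170); C=np.cov(w[:,:2].T);e,v=np.linalg.eigh(C)
print(w.mean(0),v[:,1],cv2.minAreaRect((w[:,:2]*1000).astype(np.float32)), np.median(P[s][:,2]),s.sum())
w=onz(m,np.argwhere(s)[:,::-1],0.167);print(w.mean(0))
plan([0.5155,0.276,0.180],[-0.03,1]); plan([0.5155,0.276,0.140],[-0.03,1])
E
```

```text
[0.5176574  0.27837342 0.17      ] [-0.02022676  0.99979542] ((517.587890625, 277.8370056152344), (32.41355895996094, 58.074100494384766), 3.2985103130340576) 0.16932727358931404 462
[0.51612784 0.27825767 0.167     ]
pos [0.5722 0.275  0.2218] shift cm [5.66 0.22 4.19] spin -0.01 q6 -1.319 toolx [-1.    -0.02   0.002] tooly [-0.02  1.    0.  ]
pos [0.5722 0.275  0.2218] shift cm [5.65 0.22 8.19] spin -0.01 q6 -1.319 toolx [-1.    -0.02   0.002] tooly [-0.02  1.    0.  ]
```

Request:
arm_command:
  targets:
    - [3,0.1,0.5,-0.01,8.7]
    - [5.6,0.17,3,-0.01,8.7]
    - [5.6,0.17,3,-0.01,8.7]
    - [5.6,0.17,3,-0.01,8.7]

```text
time: 2.0
position: [0.5173, 0.2772, 0.1935]
tool_rot: [-0.017, 1.0, 0.0, 0.001]
ft_force: [0.7, 0.8, 0.0]
grip_width: 0.0867
```

```bash
python3 - <<'E'
from h import *
p,d,m=snap('wrist','w3')
plan([0.516,0.2765,0.140],[-0.025,1])
p,d,m=snap('scene','s3')
cv2.imwrite('pics/z3.png',cv2.resize(p[180:340,340:560],None,fx=3,fy=3)[:,:,::-1])
E
```

```text
pos [0.518  0.2771 0.1937] shift cm [ 0.22 -0.05  5.37] spin 0.008 q6 -1.303 toolx [-0.999 -0.033 -0.003] tooly [-0.033  0.999  0.001]
```

View pics/w3.png

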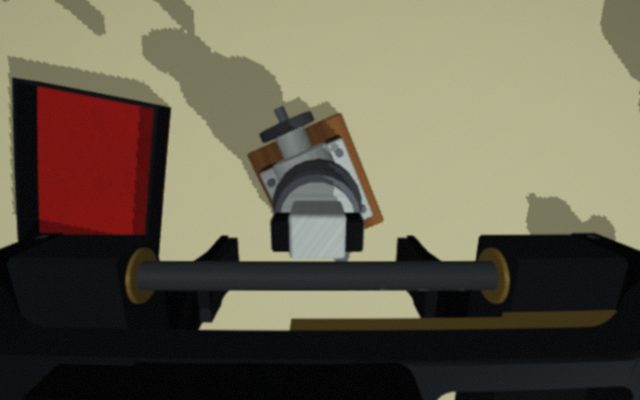

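View pics/z3.png

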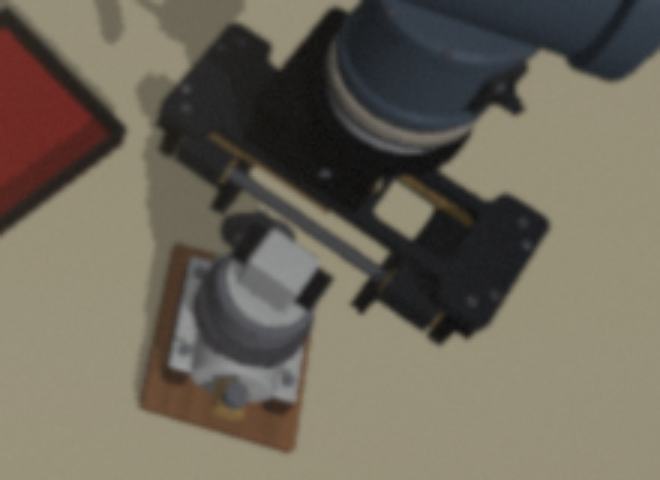

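```bash
python3 - <<'E'
from h import *
p,d,m=load('w3')
g=cv2.cvtColor(p,cv2.COLOR_RGB2GRAY)
P=bydepth(m,np.stack(np.meshgrid(np.arange(640),np.arange(400)),-1).reshape(-1,2),d.ravel()).reshape(400,640,3)
s=((P[:,:,2]>0.166)&(P[:,:,2]<0.178)&(d>0)); s[275:]=0;s[:,:265]=0;s[:,375:]=0
yx=np.argwhere(s);w=onz(m,yx[:,::-1],0.170); print(yx.min(0),yx.max(0),cv2.minAreaRect((w[:,:2]*1000).astype(np.float32)))
e,v=np.linalg.eigh(np.cov(w[:,:2].T));print(v[:,1], w.mean(0))
print(onz(m,[[318,213],[318,250],[273,230],[363,230]],0.169))
plan([0.517,0.277,0.140],[-0.025,1])
E
```

```text
[212 270] [257 364] ((515.6595458984375, 277.5787353515625), (29.547151565551758, 57.80315017700195), 1.9372491836547852)
[-0.03635247  0.99933903] [0.51559828 0.27767812 0.17      ]
[[0.5017888  0.27765312 0.169     ]
 [0.52605849 0.27850562 0.169     ]
 [0.51370469 0.25008704 0.169     ]
 [0.5118078  0.30600244 0.169     ]]
pos [0.5182 0.2768 0.1937] shift cm [0.14 0.01 5.37] spin 0.008 q6 -1.303 toolx [-0.999 -0.033 -0.003] tooly [-0.033  0.999  0.001]
```

Request:
arm_command:
  targets:
    - [0.2,0,1.5,0,8.7]
    - [0.2,0,4,0,8.7]
    - [0.2,0,5.3,0,8.7]
    - [0.2,0,5.3,0,8.7]
    - [0.2,0,5.3,0,8.7]

```text
time: 2.72
position: [0.515, 0.2761, 0.1399]
tool_rot: [-0.016, 1.0, 0.0, 0.0]
ft_force: [-0.6, -0.4, 0.6]
grip_width: 0.0867
```

```bash
python3 - <<'E'
from h import *
snap('wrist','w4'); plan([0.516,0.277,0.140],[-0.034,1]); print(robot.get_obs()['ft_force'])
E
```

```text
pos [0.5152 0.2762 0.1402] shift cm [-0.09  0.08  0.02] spin -0.002 q6 -1.302 toolx [-0.999 -0.032 -0.002] tooly [-0.032  0.999  0.   ]
[ 0.18409716 -0.66839087 -0.32654629]
```

View pics/w4.png

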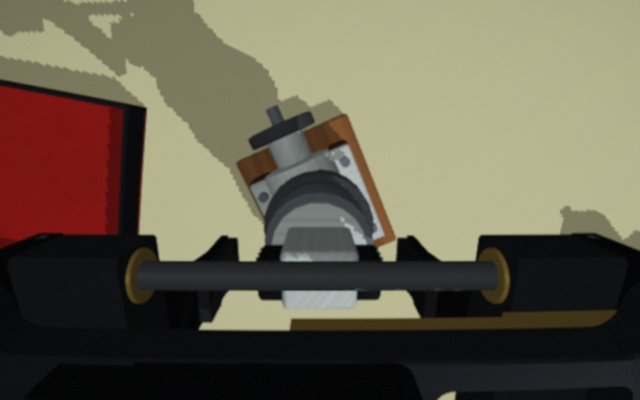

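The plug (260–381) is centred between the fingers (238–398). Closing now.

Request:
arm_command:
  targets:
    - [0,0,0,0,6.2]
    - [0,0,0,0,5]
    - [0,0,0,0,3]
    - [0,0,0,0,3]
    - [0,0,0,0,3]
  newtons: 25

```text
time: 3.4
position: [0.5145, 0.276, 0.1397]
tool_rot: [-0.016, 1.0, 0.0, 0.0]
ft_force: [-0.2, 0.9, 1.3]
grip_width: 0.0452
```

Request:
arm_command:
  targets:
    - [0,0,0,0,3]
    - [0,0,0,0,3]
    - [0,0,0,0,3]

```text
time: 3.78
position: [0.5145, 0.2761, 0.1396]
tool_rot: [-0.016, 1.0, 0.0, 0.0]
ft_force: [-0.3, -0.5, 1.7]
grip_width: 0.0394
```

Fully pinched at 39.4 mm, so I'll lift gently.

Request:
arm_command:
  targets:
    - [0,0,-0.3,0,3]
    - [0,0,-0.7,0,3]
    - [0,0,-1.2,0,3]
    - [0,0,-1.2,0,3]

```text
time: 4.28
position: [0.5148, 0.2761, 0.1521]
tool_rot: [-0.016, 1.0, 0.0, 0.001]
ft_force: [0.7, 0.0, -1.3]
grip_width: 0.0392
```

Request:
arm_command:
  targets:
    - [0,0,-0.7,0,3]
    - [0,0,-1.8,0,3]
    - [0,0,-3,0,3]
    - [0,0,-3,0,3]

```text
time: 4.78
position: [0.5155, 0.2764, 0.1832]
tool_rot: [-0.016, 1.0, 0.0, 0.002]
ft_force: [0.2, 0.7, -1.2]
grip_width: 0.0394
```

```bash
python3 - <<'E'
from h import *
snap('wrist','w5'); p,d,m=snap('scene','s5')
cv2.imwrite('pics/z5.png',cv2.resize(p[180:340,340:560],None,fx=3,fy=3)[:,:,::-1]); plan([0.51,0.021,0.1],[0.17,0.985]);print(robot.get_obs()['grip_width'])
E
```

```text
pos [0.5145 0.276  0.1819] shift cm [  1.27 -25.48   8.18] spin 0.203 q6 -1.302 toolx [-0.999 -0.032 -0.   ] tooly [-0.032  0.999  0.   ]
0.03914225484823866
```

View pics/w5.png

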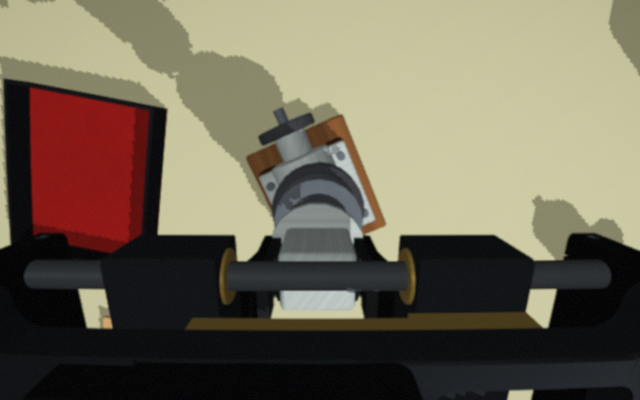

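View pics/z5.png

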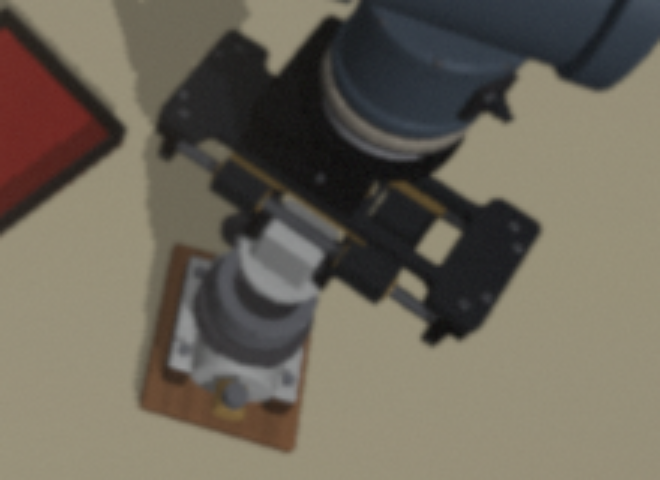

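The plug is out of the cylinder, with its flange seen clear of the cylinder top. Carrying it to the tray.

Request:
arm_command:
  targets:
    - [0,-1,-1,0,3]
    - [0.3,-5.5,-1.2,0.05,3]
    - [0.6,-10.5,-1.2,0.1,3]
    - [0.9,-15.5,-1.2,0.15,3]
    - [1.2,-20.5,-1,0.2,3]

```text
time: 5.5
position: [0.509, 0.0687, 0.1921]
tool_rot: [0.085, 0.996, -0.0, 0.0]
ft_force: [0.0, -0.3, -0.8]
grip_width: 0.0392
```

```bash
python3 - <<'E'
from h import *
plan([0.51,0.021,0.06],[0.166,0.985])
E
```

```text
pos [0.509  0.0687 0.1921] shift cm [-0.89 -4.68 13.21] spin -0.002 q6 -1.485 toolx [-0.986  0.168 -0.001] tooly [ 0.168  0.986 -0.   ]
```

Request:
arm_command:
  targets:
    - [-0.9,-4.3,0,0,3]
    - [-0.9,-4.5,3,0,3]
    - [-0.9,-4.5,8,0,3]
    - [-0.9,-4.5,12,0,3]
    - [-0.9,-4.5,12,0,3]

```text
time: 6.12
position: [0.508, 0.0246, 0.0694]
tool_rot: [0.084, 0.996, 0.0, -0.004]
ft_force: [0.6, 0.4, -0.8]
grip_width: 0.0395
```

```bash
python3 - <<'E'
from h import *
plan([0.51,0.021,0.0356],[0.166,0.985]); print(robot.get_obs()['ft_force'])
p,d,m=snap('scene','s6')
cv2.imwrite('pics/z6.png',cv2.resize(p[120:290,230:430],None,fx=3,fy=3)[:,:,::-1])
E
```

```text
pos [0.508  0.0246 0.0694] shift cm [-0.28 -0.32  3.38] spin -0.001 q6 -1.574 toolx [-0.986  0.168  0.007] tooly [ 0.168  0.986 -0.   ]
[ 0.60010369  0.41858881 -0.75339936]
```

View pics/z6.png

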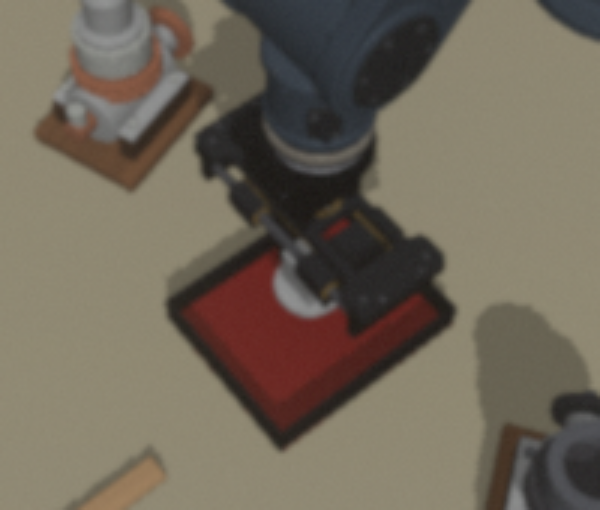

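The plug hangs inside the tray outline. Lowering it in small steps while watching the force.

Request:
arm_command:
  targets:
    - [0,-0.1,1,0,3]
    - [0,-0.1,2,0,3]
    - [0,-0.1,2.6,0,3]
    - [0,-0.1,2.6,0,3]
    - [0,-0.1,2.6,0,3]

```text
time: 6.8
position: [0.5104, 0.0239, 0.0457]
tool_rot: [0.084, 0.996, -0.0, 0.0]
ft_force: [-0.0, -0.7, -0.9]
grip_width: 0.039
```

Request:
arm_command:
  targets:
    - [0,0,0.2,0,3]
    - [0,0,0.2,0,3]

```text
time: 7.05
position: [0.5102, 0.0239, 0.0436]
tool_rot: [0.084, 0.996, -0.0, -0.0]
ft_force: [1.2, -0.6, -1.1]
grip_width: 0.0391
```

Request:
arm_command:
  targets:
    - [0,0,0.2,0,3]
    - [0,0,0.2,0,3]

```text
time: 7.3
position: [0.5101, 0.0239, 0.0414]
tool_rot: [0.084, 0.996, 0.0, -0.0]
ft_force: [-0.7, -0.3, -1.9]
grip_width: 0.0394
```

Request:
arm_command:
  targets:
    - [0,0,0.15,0,3]
    - [0,0,0.3,0,3]
    - [0,0,0.3,0,3]

```text
time: 7.68
position: [0.5101, 0.0239, 0.0384]
tool_rot: [0.084, 0.996, 0.0, -0.0]
ft_force: [0.7, 0.0, -1.9]
grip_width: 0.0391
```

Request:
arm_command:
  targets:
    - [0,0,0.1,0,3]
    - [0,0,0.2,0,3]
    - [0,0,0.2,0,3]

```text
time: 8.05
position: [0.5102, 0.0239, 0.0365]
tool_rot: [0.084, 0.996, 0.0, -0.0]
ft_force: [0.4, -0.2, -2.1]
grip_width: 0.0396
```

Request:
arm_command:
  targets:
    - [0,0,0.05,0,3]
    - [0,0,0.1,0,3]
    - [0,0,0.1,0,3]

```text
time: 8.43
position: [0.5103, 0.0239, 0.0356]
tool_rot: [0.084, 0.996, -0.0, 0.0]
ft_force: [-0.4, -0.8, 0.8]
grip_width: 0.0392
```

Request:
arm_command:
  targets:
    - [0,0,0.05,0,3]
    - [0,0,0.05,0,3]

```text
time: 8.68
position: [0.5103, 0.0239, 0.0355]
tool_rot: [0.084, 0.996, -0.0, 0.0]
ft_force: [-1.7, -0.0, 5.0]
grip_width: 0.0396
```

Contact came at the predicted height of 0.0356 m, with force rising to +5 N. Opening gently.

Request:
arm_command:
  targets:
    - [0,0,0,0,4.2]
    - [0,0,0,0,4.6]
    - [0,0,0,0,5]
    - [0,0,0,0,5.4]
    - [0,0,0,0,5.8]

```text
time: 9.3
position: [0.5104, 0.0238, 0.0352]
tool_rot: [0.084, 0.996, -0.0, 0.0]
ft_force: [-0.3, 0.1, 2.2]
grip_width: 0.056
```

Request:
arm_command:
  targets:
    - [0,0,0,0,6.4]
    - [0,0,0,0,7.2]
    - [0,0,0,0,8]
    - [0,0,0,0,8.5]
    - [0,0,0,0,8.5]

```text
time: 9.93
position: [0.5102, 0.0239, 0.035]
tool_rot: [0.084, 0.996, 0.0, -0.0]
ft_force: [-0.2, 0.0, -0.0]
grip_width: 0.084
```

```bash
python3 - <<'E'
from h import *
snap('wrist','w7')
E
```

```text
(no output)
```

View pics/w7.png

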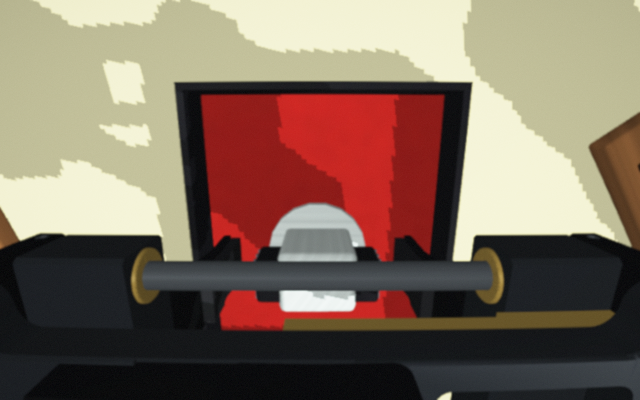

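The plug is released and stands centred at (317,265), with its buttons out and clear of both fingers. Retreating straight up.

Request:
arm_command:
  targets:
    - [0,0,-1,0,8.5]
    - [0,0,-4,0,8.5]
    - [0,0,-8,0,8.5]
    - [0,0,-13,0,8.5]
    - [0,0,-17,0,8.5]

```text
time: 10.6
position: [0.5104, 0.0239, 0.2077]
tool_rot: [0.084, 0.996, -0.0, 0.001]
ft_force: [0.8, -0.1, 0.5]
grip_width: 0.0851
```

Request:
arm_command:
  targets:
    - [-3,0,0,0,8.5]
    - [-7,0,0,0,8.5]
    - [-7,0,0,0,8.5]
    - [-7,0,0,0,8.5]

```text
time: 11.1
position: [0.578, 0.0124, 0.205]
tool_rot: [0.084, 0.996, 0.0, -0.001]
ft_force: [0.1, -0.8, -0.0]
grip_width: 0.0852
```

```bash
python3 - <<'E'
from h import *
p,d,m=snap('wrist','w8'); q,_,_=snap('scene','s8')
P=bydepth(m,np.stack(np.meshgrid(np.arange(640),np.arange(400)),-1).reshape(-1,2),d.ravel()).reshape(400,640,3)
s=(P[:,:,2]>0.062)&(P[:,:,2]<0.08)&(abs(P[:,:,0]-.51)<.06)&(abs(P[:,:,1]-.024)<.06)
print(s.sum(),np.median(P[s],0),P[s][:,2].std())
cv2.imwrite('pics/z8.png',np.hstack([cv2.resize(p[0:250,160:480],(400,312)),cv2.resize(q[150:306,250:450],(400,312))])[:,:,::-1])
E
```

```text
1750 [0.51271026 0.02413615 0.06604504] 0.0012671511900822078
```

View pics/z8.png

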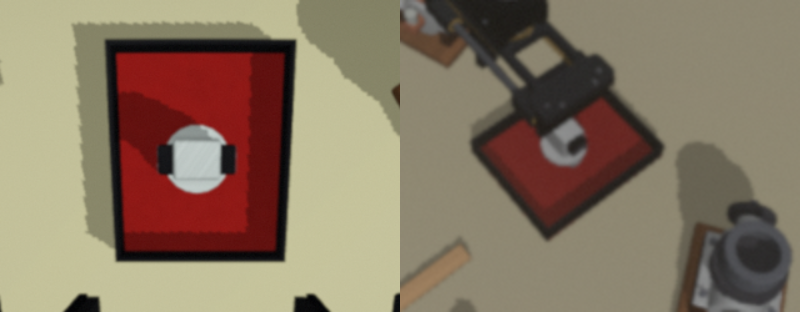

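The plug stands upright near the tray's centre. Its top is at 0.066 m, against 0.067 m expected. Handing in.

```bash
python3 -c "
from rig import robot
print(robot.hand_in(), robot.get_obs()['time'])"
```

```text
the job is handed in; nothing more can be done
the job is handed in; nothing more can be done
```

I pinched both buttons fully (39.4 mm across), lifted the plug straight out and carried it to the tray. I lowered it until its feet touched the floor, opened the fingers slowly and backed away. The job was handed in at about 11 s.

- **Final check:** the plug stands upright near the tray's centre, with both buttons sprung back out. Its top is at 0.066 m, against 0.067 m expected. The gripper is clear of everything, and the other engine was never approached.
- **Set-down:** contact came at the height I predicted. The force rose to about 5 N before I let go.
- **Disagreement:** the three cameras differed by about 3–4 mm on where the plug was, so I used a value between them. The wrist picture then showed the plug centred between the fingers before I closed them.

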